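# Roll the loose spice tin up its display gutter

## Robot

A 6-joint arm with a two-finger parallel gripper is mounted at the origin on the work surface. World frame = base frame: x ahead of the robot, y to its left, z up, the work surface at z = 0. Lengths are in mm, angles in degrees, forces in N, time in s.
With the tool pointing down it reaches from about 300 to 850 mm from the base axis. Payload 4.2 kg.
Tool frame: the origin (TCP) lies at the very end of the fingers, on their centre line; the grasp point (between the pads) lies 19 mm behind it; z points along the fingers, y is the direction in which the jaws open and shut (so a half turn about z gives the same grasp; the last joint's range is limited). The gripper opens to 91 mm and grips with 3 to 60 N. Pads are 32 mm wide; open, the fingers measure 118 mm over their backs; the gripper's body (76 mm by 178 mm) begins 60 mm behind the grasp point.
Start: joints at [-70.818, 18.312, 89.639, -0, 72.044, -1.146], TCP at [199.761, -539.202, 213.976] pointing down, gripper open.
Joint ranges: [-177.97, 177.97], [-48.28, 115.42], [12.27, 149.76], [-77.06, 257.06], [2.81, 150.46], [-146.56, 146.56]. Speed limits (degrees/s): [147.25, 147.25, 180, 180, 180, 180].

## Interface

Orientations are given as [roll, pitch, yaw] about the fixed x, y, z axes, in that order (R = Rz(yaw) Ry(pitch) Rx(roll)).
In Python, from workcell import env gives the robot as it stands. The module is installed in compiled form; this text tells all that it offers.
- The arm moves only by the tool arm_command, never from a script. Its argument "targets" is a list of rows, each a list of 5 numbers: the closure, from 0 (fully open) to 1 (shut), then the shift along the tool's x, y, z each as a share of 50 cm, from -1 to 1, then the turn about the tool's z as a share of pi/4 rad, from -1 to 1. A call has 1 to 8 rows; each row is the pose to reach, as a shift and turn from the pose measured when the call began, along the tool's axes at that moment; what a row does not reach only later rows make up. A row lasts 1/12 s, in which the tool goes at most 41.7 mm and 7.16 degrees, less where a joint would pass 70% of its speed; a pose out of reach is approached as far as the arm can. A call with a number of a shift or a turn outside -1 to 1 is refused whole. A call with a gripper value outside its range is refused whole. The fingers move at their own pace and stop on an object; "squeeze" is the grip in N (left out, the last holds). Time passes only in rows, so rows that repeat a pose let the fingers close. It gives the time, the measured TCP pose, the force and the opening at its end, in the units of the state.
- env.state(): the state, without advancing time (a new reading comes with each control period).
- env.grab_frame(name): name is "scene" or "top"; returns the picture (480x640x3 uint8, red, green, blue); there is no depth.
- env.camera_params(name): a dict with "camera_matrix" (3x3 intrinsics, pixels), "R" (3x3) and "t" (3): a world point X has camera coordinates R X + t. Camera axes: x right, y down, z forward; pixel columns grow to the right and rows downward; lengths in mm; the calibration is good to about 2 mm. A picture is of the moment at which its call begins. camera_params takes no time and is no camera call.
- env.job_done(): hands the job in, once; it reports no verdict.
The state is a dict: "time_s": time; "qpos": joint angles; "qvel": joint speeds; "effort": joint torques, N m; "ee_pos": TCP position; "ee_rot": TCP orientation; "force": force on the tool from outside, world axes, zero at the start; "torque": the same for the moment, N m; "gripper_width": finger opening in mm.
Only numpy, scipy, OpenCV 4.12 (cv2) and the standard library are available. Lean on these libraries where they do the work, as an engineer would, in place of code of your own. Each camera call takes 0.05 s, during which the arm holds its last target.

## Task

One tin lies at the low end of its sloping wooden gutter on the display rack. With closed fingertips behind it, push it so it rolls steadily up the gutter, over the low metal ridge and up to the end board, so that it stays lying between ridge and end board like the tin in the gutter beside it. Do not lift or flick the tin: keep pushing it all the way; leave the parked tin and the crockery alone, and finish with the hand clear.

Things in the scene. Friction and masses are not known exactly. Their poses are not given: they have to be found in the camera images.
- tin: the tin to push: a plain closed metal spice tin, a cylinder 54 mm in diameter and 70 mm long, 0.12 to 0.26 kg, lying on its side across the low end of the emptier gutter and free to roll. Origin at its centre (27 mm above the gutter floor); its y axis is its long axis, lying across the gutter; x and z turn as it rolls.
- gutter_floor (a point): the wooden gutter holding that tin: middle of its floor's upper surface. x runs uphill along the floor (slope 0.12 rad), y across, z square to the floor. Floor from x = -150 to +150 mm, 76 mm wide inside; side walls 9 mm thick, 16 mm above the floor. At the low end (x -150 to -140) a lip 17 mm high holds the tin, its centre at x = -115 mm, so fingers reach the tin above the lip.
- gutter_ridge (a point): middle of the crest of the low metal ridge across that gutter's floor: a wedge that rises gently from x = 64 mm (gutter_floor frame) to its crest, 5 mm above the floor, at x = 94 mm, and then drops sharply to the floor. Short of the crest the tin rolls back when let go; beyond it the tin drops in and stays, its centre resting at x = 110 mm.
- gutter_stop (a point): middle of the end board's face at the gutter's high end, 140 mm uphill of the floor's middle, 27 mm above the floor; the board stands 45 mm above the floor. A tin pressed against it has its centre 27 mm short of it. The rack is fixed: two equal parallel gutters, centre lines 104 mm apart, on a 340 x 225 x 12 mm board.
- parked_tin: an equal tin, already parked between ridge and end board of the other, equal gutter of the rack; origin at its centre; to be left alone
- standing_tin: an equal tin standing upright on the table beside the rack, 70 mm high; origin at the centre of its underside; to be left alone
- mug: white mug, 80 mm across, 85 mm high, handle on its +y side; origin at the centre of its underside; to be left alone
- bowl: white bowl, 110 mm across, 50 mm high; origin at the centre of its underside; to be left alone
Mind the look-alikes: they are no part of the job. Leave any purple look-alike of the tin alone.

How it is judged:
By the outcome, as a careful person would: the job done as asked, in the order asked, and still so for the second after the job is handed in, with the robot touching nothing.
It also fails if it takes over 45 s, if anything falls off the work surface, if the arm or the gripper's body presses on something with over 40 N, if the wrist force passes 120 N, or if a joint passes its speed limit or range.

## Working session

There is one attempt and no reset: what is moved stays moved. The work goes in short steps, Python scripts to look and compute and a tool call to move; the robot and the scene stay as the last step left them, time stands still between calls to the robot, and variables do not carry over. Pictures are saved under pics/ and viewed, and the job is handed in when it is done.

Besides the shell and the picture viewer there is one more tool, called after "Call:" as a command line: name --pt "numbers of a row" for each row, then --argument value for the rest. arm_command: Moves the arm, as the interface text tells. Shift numbers are shares of 50 cm and turn numbers shares of pi/4 rad, none past 1 either way. Its arguments: {"type":"object","properties":{"targets":{"type":"array"},"squeeze":{"type":"number"}},"required":["targets"]}

```bash
mkdir -p pics; python3 - <<'E'
from workcell import env
import cv2
print(env.state())
for n in("scene","top"):
    p=env.camera_params(n);print(n,p)
    cv2.imwrite(f"pics/{n}0.png",env.grab_frame(n)[:,:,::-1])
E
```

```text
{'time_s': 0.0, 'qpos': array([-7.08177657e+01,  1.83502749e+01,  8.97071445e+01, -1.22221370e-04,
        7.20436262e+01, -1.14594410e+00]), 'qvel': array([ 0.03867923, -0.1164144 ,  0.00994224,  0.05959102,  0.00567681,
       -0.10343765]), 'effort': array([-3.99946275e-04, -4.12458587e+01, -2.31972224e+01,  7.26727070e-02,
        4.56352439e-02, -1.39489180e-04]), 'ee_pos': array([ 199.58435567, -538.70323462,  213.12897692]), 'ee_rot': array([-1.79898972e+02, -1.90464704e-03,  2.03282145e+01]), 'force': array([-0.35265156,  0.74681178,  0.10324571]), 'torque': array([ 0.01906987, -0.02343407, -0.00455162]), 'gripper_width': 91.14105716362441}
scene {'camera_matrix': array([[456.8258852 ,   0.        , 320.27393475],
       [  0.        , 456.8258852 , 239.97291336],
       [  0.        ,   0.        ,   1.        ]]), 'R': array([[-0.7679158 ,  0.64025894,  0.01933402],
       [ 0.34177385,  0.43507232, -0.83300823],
       [-0.54175267, -0.63307232, -0.55292268]]), 't': array([ 415.88670233, -155.96382077, 1233.82552205])}
top {'camera_matrix': array([[496.39828209,   0.        , 321.38366632],
       [  0.        , 496.39828209, 246.70045537],
       [  0.        ,   0.        ,   1.        ]]), 'R': array([[-0.02750692, -0.99956345, -0.01078342],
       [-0.99866872,  0.02795001, -0.04335424],
       [ 0.04363671,  0.00957652, -0.99900157]]), 't': array([  64.4749145 ,  570.31859042, 1059.13794262])}
```

View pics/scene0.png

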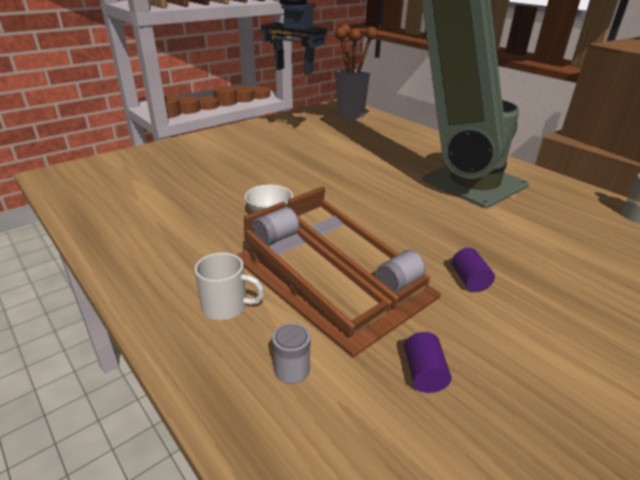

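View pics/top0.png

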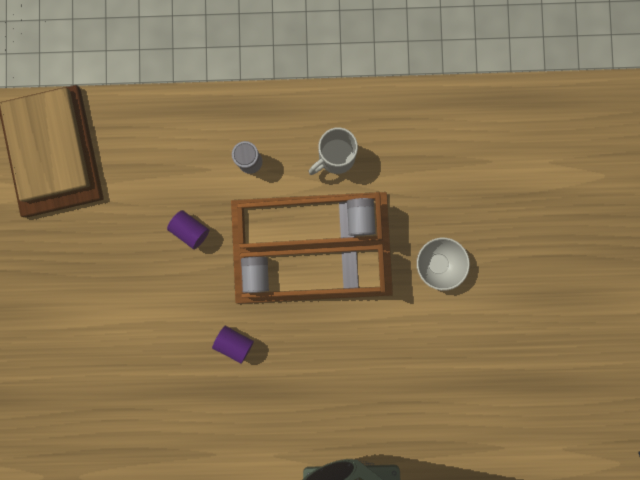

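```bash
python3 - <<'E'
import cv2
a=cv2.imread("pics/top0.png")[180:320,220:400];cv2.imwrite("pics/topc.png",cv2.resize(a,None,fx=4.4,fy=4.2,interpolation=2)) 
a=cv2.imread("pics/scene0.png")[180:360,235:450];cv2.imwrite("pics/scenec.png",cv2.resize(a,None,fx=3.3,fy=3.3,interpolation=2))
E
```

```text
(no output)
```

View pics/topc.png

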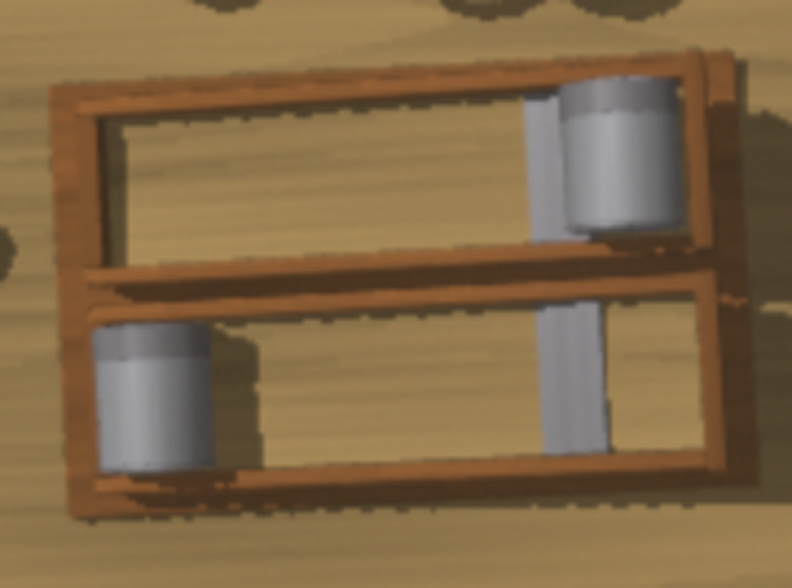

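View pics/scenec.png

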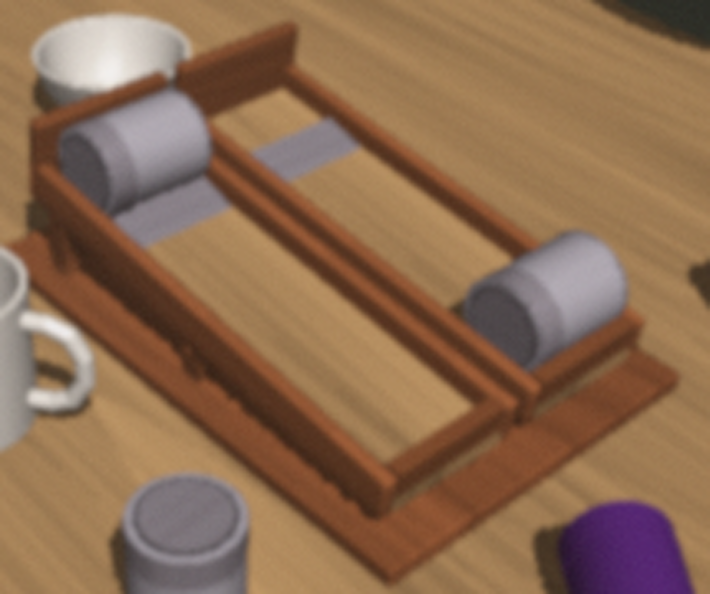

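```bash
cat > h.py <<'E'
from workcell import env
import numpy as np, cv2
from scipy.spatial.transform import Rotation as Ro
C={n:env.camera_params(n) for n in("scene","top")}
def proj(n,X):
    c=C[n];q=(np.atleast_2d(X)@c["R"].T+c["t"])@c["camera_matrix"].T
    return q[:,:2]/q[:,2:]
def G(p):  # gutter pose
    R=Ro.from_euler("z",p[3],degrees=True).as_matrix()@Ro.from_euler("y",-0.12).as_matrix()
    return R,np.array(p[:3])
def w(p,X): R,t=G(p);return np.atleast_2d(X)@R.T+t
E
cat > fit.py <<'E'
from h import *
from scipy.optimize import least_squares
T=lambda u,v:(220+u/4.4,180+v/4.2)
S=lambda u,v:(235+u/3.3,180+v/3.3)
F=[("top",(64,0,0),T(541,380)),("top",(94,0,5),T(605,378)),("top",(-140,104,17),T(101,195)),
("top",(140,104,45),T(686,165)),("top",(140,0,45),T(702,372)),("top",(140,-38,16),T(704,453)),
("top",(64,104,0),T(530,170)),
("top",(0,66,16),T(400,260)),("top",(0,-38,16),T(400,469)),("top",(0,38,16),T(400,311)),
("scene",(64,-38,0),S(362,148)),("scene",(64,38,0),S(290,183)),("scene",(94,38,5),S(254,156)),
("scene",(-150,151,16),S(385,512-30)),("scene",(-140,66,17),S(490,402)),("scene",(-140,142,17),S(391,462)),
("scene",(140,-38,16),S(291,72)),
]
def res(p): return np.concatenate([proj(n,w(p,X))[0]-u for n,X,u in F])
p=least_squares(res,[500,150,40,-90],loss="soft_l1").x
print(p.round(2));r=res(p).reshape(-1,2)
for f,e in zip(F,r):print(f[0],f[1],e.round(1))
np.save("p.npy",p)
for n in C:
    im=cv2.imread(f"pics/{n}0.png");im=cv2.resize(im,None,fx=3,fy=3,interpolation=2)
    def line(a,b,c=(0,255,0)):
        q=((proj(n,w(p,[a,b]))+.5)*3).astype(int);cv2.line(im,q[0].tolist(),q[1].tolist(),c,1)
    for o in(0,104):
        for y in(-47,-38,38,47): line((-150,o+y,16),(140,o+y,16))
        for x,z in((-150,17),(-140,17),(64,0),(94,5),(140,45),(140,0),(140,27)): line((x,o-38,z),(x,o+38,z),(255,255,0))
        xc=-115 if o==0 else 110
        for y in(-35,35):
            t=np.linspace(0,6.28,30);P=[(xc+27*np.cos(k),o+y,27+27*np.sin(k)) for k in t]
            for a,b in zip(P,P[1:]): line(a,b,(0,0,255))
    x0,y0,ww,hh=(220,180,190,140) if n=="top" else(235,180,220,180)
    cv2.imwrite(f"pics/ov_{n}.png",im[3*y0:3*(y0+hh),3*x0:3*(x0+ww)])
print("tin",w(p,(-115,0,27)),"park",w(p,(110,0,27)))
E
python3 fit.py
```

```text
[516.47  69.09  41.9  -88.9 ]
top (64, 0, 0) [-0.3  0.9]
top (94, 0, 5) [-0.6  0.7]
top (-140, 104, 17) [0.1 0.1]
top (140, 104, 45) [ 0.4 -1.9]
top (140, 0, 45) [-0.5  1.3]
top (140, -38, 16) [0.2 0.7]
top (64, 104, 0) [-0.3  1.1]
top (0, 66, 16) [-1.3 -0.9]
top (0, -38, 16) [ 1.  -0.3]
top (0, 38, 16) [-0.7  0.5]
scene (64, -38, 0) [0.5 0. ]
scene (64, 38, 0) [-5.6  2.2]
scene (94, 38, 5) [-4.1  0.6]
scene (-150, 151, 16) [0.1 0.6]
scene (-140, 66, 17) [ 0.8 -2.5]
scene (-140, 142, 17) [-1.9 -0.3]
scene (140, -38, 16) [-1.1 -1. ]
tin [[514.21071296 186.47663644  54.94362808]] park [[518.51159126 -36.86389937  81.87887472]]
```

View pics/ov_top.png

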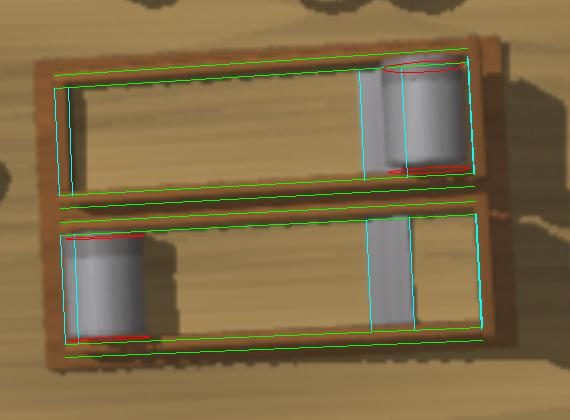

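View pics/ov_scene.png

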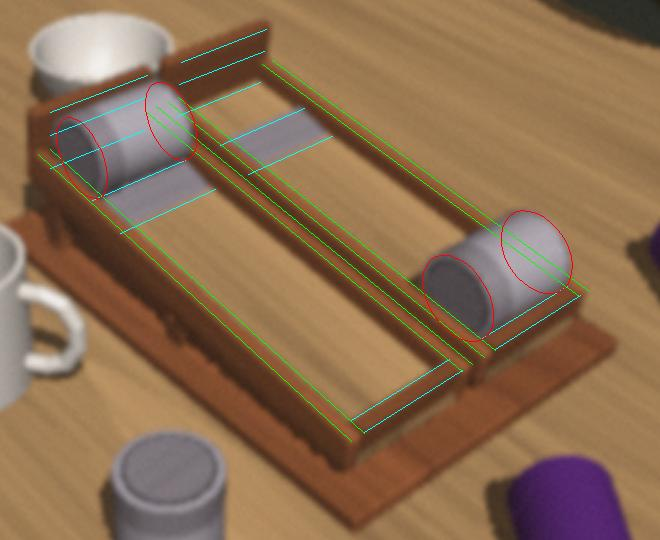

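```bash
sed -i 's/^("scene",(64,-38,0).*$/("scene",(64,-38,0),S(362,148)),("scene",(94,-38,5),S(331,119)),("scene",(140,-38,45),S(293,28)),("scene",(-150,-47,16),S(640,320)),("scene",(140,66,45),S(172,78)),/' fit.py; python3 fit.py
```

```text
[516.76  68.83  41.48 -88.9 ]
top (64, 0, 0) [-0.2  0.8]
top (94, 0, 5) [-0.5  0.6]
top (-140, 104, 17) [ 0.3 -0. ]
top (140, 104, 45) [ 0.5 -2.1]
top (140, 0, 45) [-0.4  1.2]
top (140, -38, 16) [0.3 0.5]
top (64, 104, 0) [-0.1  1. ]
top (0, 66, 16) [-1.2 -1. ]
top (0, -38, 16) [ 1.1 -0.5]
top (0, 38, 16) [-0.6  0.3]
scene (64, -38, 0) [0.3 0.2]
scene (94, -38, 5) [ 0.4 -0.2]
scene (140, -38, 45) [-0.5  1.1]
scene (-150, -47, 16) [ 1.7 -0.3]
scene (140, 66, 45) [-3.5  1.2]
scene (-150, 151, 16) [-0.2  0.8]
scene (-140, 66, 17) [ 0.5 -2.3]
scene (-140, 142, 17) [-2.2 -0.1]
scene (140, -38, 16) [-1.3 -0.8]
tin [[514.50818255 186.21351931  54.51793794]] park [[518.79828653 -37.12722372  81.45318458]]
```

View pics/ov_top.png

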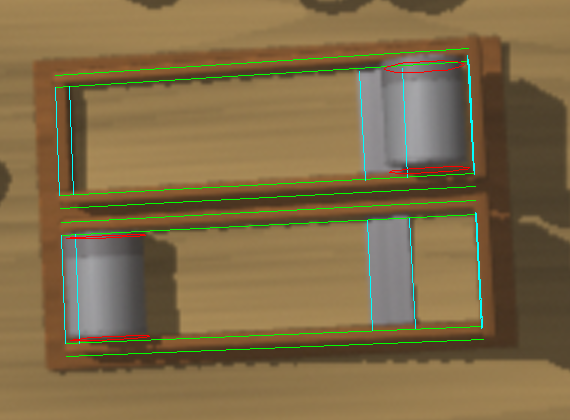

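View pics/ov_scene.png

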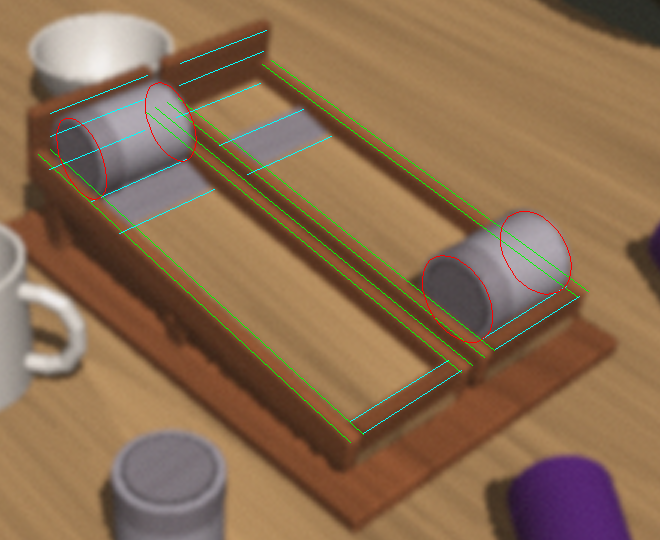

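Call:
arm_command --pt "1 0.576 -0.65 0 0.427" --pt "1 0.576 -0.65 0 0.427" --pt "1 0.576 -0.65 0 0.427" --pt "1 0.576 -0.65 0 0.427" --pt "1 0.576 -0.65 0 0.427" --pt "1 0.576 -0.65 0 0.427" --pt "1 0.576 -0.65 0 0.427" --pt "1 0.576 -0.65 0 0.427" --squeeze 30

```text
time_s: 0.77
ee_pos: [320.1, -226.4, 213.6]
ee_rot: [-179.9, 0.0, 1.1]
force: [1.1, -0.2, -0.1]
gripper_width: 40.7
```

Call:
arm_command --pt "1 0.406 -0.974 0 0" --pt "1 0.406 -0.974 0 0" --pt "1 0.406 -0.974 0 0" --pt "1 0.406 -0.974 0 0" --pt "1 0.406 -0.974 0 0" --pt "1 0.406 -0.974 0 0" --pt "1 0.406 -0.974 0 0" --pt "1 0.406 -0.974 0 0"

```text
time_s: 1.43
ee_pos: [442.2, 84.0, 214.0]
ee_rot: [-179.9, 0.0, 1.1]
force: [1.1, -0.7, 0.3]
gripper_width: 0.1
```

Call:
arm_command --pt "1 0.151 -0.36 0 0" --pt "1 0.151 -0.36 0 0" --pt "1 0.151 -0.36 0 0" --pt "1 0.151 -0.36 0 0" --pt "1 0.151 -0.36 0 0" --pt "1 0.151 -0.36 0.12 0" --pt "1 0.151 -0.36 0.22 0" --pt "1 0.151 -0.36 0.22 0"

```text
time_s: 2.1
ee_pos: [512.1, 265.4, 100.3]
ee_rot: [180.0, 0.3, 1.2]
force: [-1.0, -0.2, -1.3]
gripper_width: 0.7
```

```bash
cat > look.py <<'E'
import sys
from h import *
k=sys.argv[1]
s=env.state();print({a:np.round(s[a],2) for a in("time_s","ee_pos","ee_rot","force","gripper_width","qpos")})
p=np.load("p.npy");R,t=G(p);print("tcp local",(R.T@(s["ee_pos"]-t)).round(1))
o=[]
for n,(x,y,ww,hh) in(("top",(170,170,260,150)),("scene",(235,110,260,250))):
    a=env.grab_frame(n)[:,:,::-1];o.append(cv2.resize(a[y:y+hh,x:x+ww],None,fx=2.3 if 0 else 1.5*1,fy=1.5,interpolation=2) if 0 else a[y:y+hh,x:x+ww])
a=cv2.resize(o[0],(390,225),interpolation=2);b=cv2.resize(o[1],(390,375),interpolation=2)
a=cv2.resize(o[0],(780,450),interpolation=2);b=cv2.resize(o[1],(600,577),interpolation=2)
cv2.imwrite(f"pics/{k}_t.png",a);cv2.imwrite(f"pics/{k}_s.png",b)
E
python3 look.py a
```

```text
{'time_s': np.float64(2.1), 'ee_pos': array([512.12, 265.42, 100.27]), 'ee_rot': array([179.95,   0.32,   1.18]), 'force': array([-0.96, -0.17, -1.34]), 'gripper_width': np.float64(0.7), 'qpos': array([2.6200e+01, 2.3950e+01, 9.8530e+01, 1.1000e-01, 5.7820e+01,
       1.1496e+02])}
tcp local [-188.2   -0.9   81.9]
```

View pics/a_s.png

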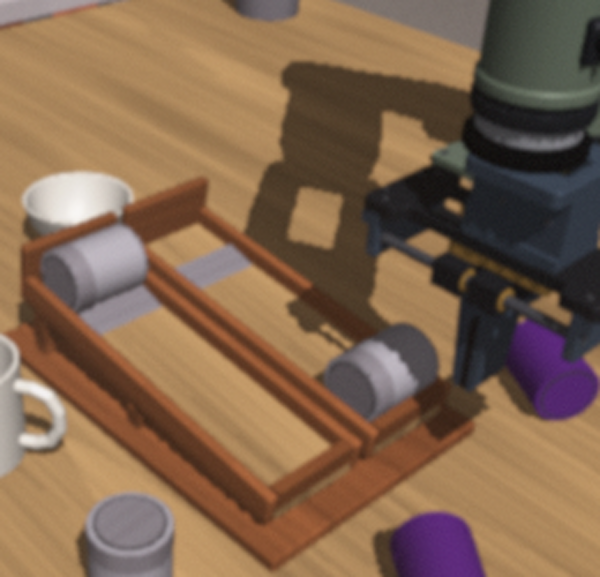

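View pics/a_t.png

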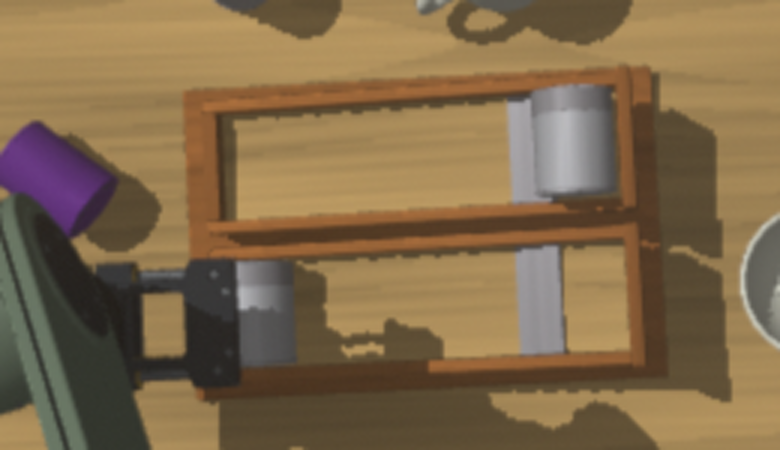

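Call:
arm_command --pt "1 0.003 0 0.05 0" --pt "1 0.003 0 0.1 0" --pt "1 0.003 0 0.104 0" --pt "1 0.003 0 0.104 0" --pt "1 0.003 0 0.104 0"

```text
time_s: 2.62
ee_pos: [512.7, 264.4, 49.1]
ee_rot: [179.9, 0.5, 1.1]
force: [-0.2, -0.1, -0.5]
gripper_width: 0.7
```

```bash
python3 look.py b
```

```text
{'time_s': np.float64(2.62), 'ee_pos': array([512.71, 264.43,  49.09]), 'ee_rot': array([179.88,   0.49,   1.12]), 'force': array([-0.16, -0.09, -0.48]), 'gripper_width': np.float64(0.69), 'qpos': array([ 26.09,  27.26, 101.66,   0.12,  51.57, 114.89])}
tcp local [-193.3   -0.3   31. ]
```

View pics/b_s.png

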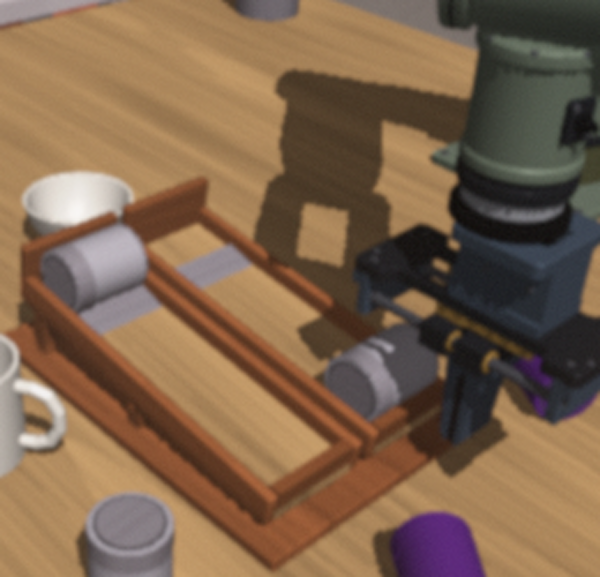

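Call:
arm_command --pt "1 0.002 0.01 0 0" --pt "1 0.002 0.02 0 0" --pt "1 0.002 0.03 0 0" --pt "1 0.002 0.04 0 0" --pt "1 0.002 0.05 0.001 0" --pt "1 0.002 0.06 0.001 0" --pt "1 0.002 0.066 0.001 0" --pt "1 0.002 0.07 0.001 0"

```text
time_s: 3.38
ee_pos: [514.4, 228.9, 48.8]
ee_rot: [179.9, 0.5, 1.1]
force: [-0.4, 1.3, 0.1]
gripper_width: 0.2
```

```bash
python3 look.py c
```

```text
{'time_s': np.float64(3.38), 'ee_pos': array([514.38, 228.89,  48.76]), 'ee_rot': array([179.89,   0.47,   1.09]), 'force': array([-0.43,  1.3 ,  0.09]), 'gripper_width': np.float64(0.21), 'qpos': array([2.2780e+01, 2.6250e+01, 1.0362e+02, 9.0000e-02, 5.0610e+01,
       1.1163e+02])}
tcp local [-158.1    0.7   26.4]
```

View pics/c_s.png

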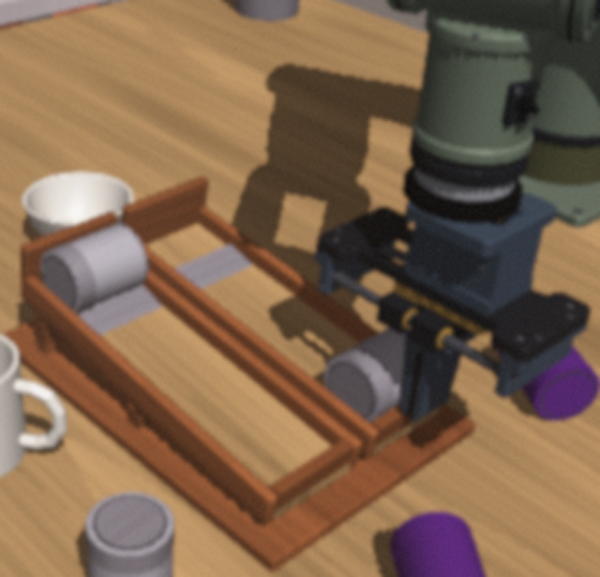

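View pics/c_t.png

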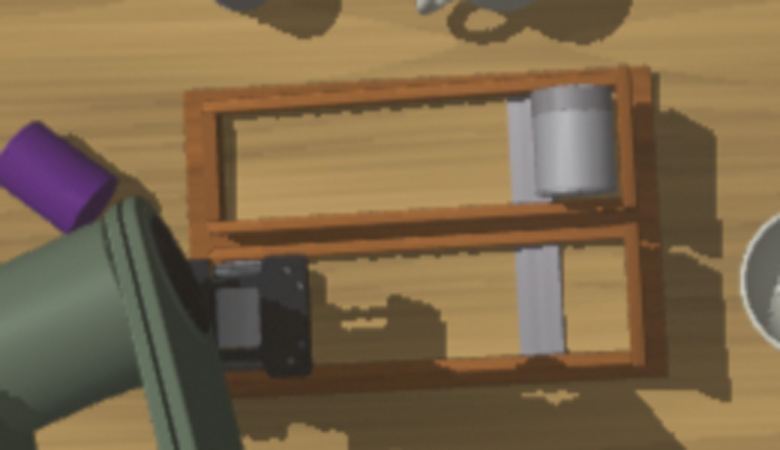

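Call:
arm_command --pt "1 0 0.006 -0.0005 0" --pt "1 0 0.014 -0.0015 0" --pt "1 0 0.022 -0.0025 0" --pt "1 0 0.03 -0.0035 0" --pt "1 0 0.038 -0.0045 0" --pt "1 0 0.046 -0.0055 0" --pt "1 0 0.054 -0.0065 0" --pt "1 0 0.062 -0.0075 0"

```text
time_s: 4.15
ee_pos: [515.1, 197.7, 52.7]
ee_rot: [179.9, 0.5, 1.1]
force: [-0.0, 2.1, 0.2]
gripper_width: 0.4
```

```bash
python3 look.py d
```

```text
{'time_s': np.float64(4.15), 'ee_pos': array([515.1 , 197.73,  52.71]), 'ee_rot': array([179.89,   0.45,   1.09]), 'force': array([-0.01,  2.07,  0.22]), 'gripper_width': np.float64(0.39), 'qpos': array([1.9780e+01, 2.5140e+01, 1.0492e+02, 6.0000e-02, 5.0400e+01,
       1.0866e+02])}
tcp local [-126.6    0.8   26.6]
```

View pics/d_s.png

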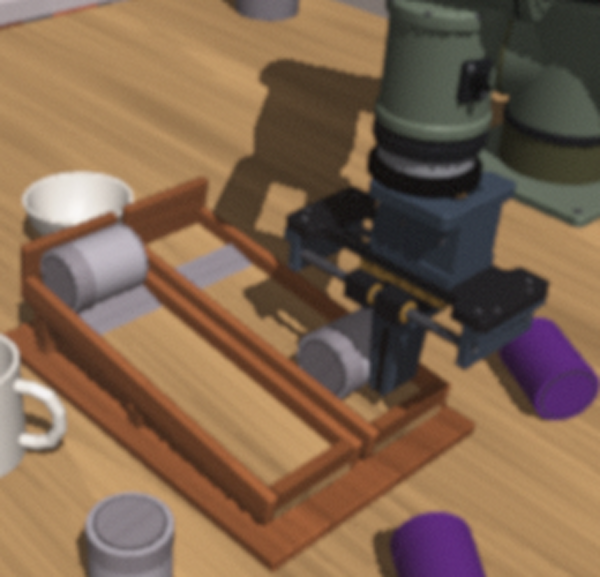

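Call:
arm_command --pt "1 0 0.008 -0.001 0" --pt "1 0 0.016 -0.002 0" --pt "1 0 0.024 -0.003 0" --pt "1 0 0.032 -0.004 0" --pt "1 0 0.04 -0.005 0" --pt "1 0 0.048 -0.006 0" --pt "1 0 0.056 -0.007 0" --pt "1 0 0.064 -0.008 0"

```text
time_s: 4.92
ee_pos: [515.6, 164.9, 56.8]
ee_rot: [179.9, 0.5, 1.1]
force: [0.2, 0.6, 1.0]
gripper_width: 0.5
```

Call:
arm_command --pt "1 0 0.008 -0.001 0" --pt "1 0 0.016 -0.002 0" --pt "1 0 0.024 -0.003 0" --pt "1 0 0.032 -0.004 0" --pt "1 0 0.04 -0.005 0" --pt "1 0 0.048 -0.006 0" --pt "1 0 0.056 -0.007 0" --pt "1 0 0.064 -0.008 0"

```text
time_s: 5.58
ee_pos: [516.2, 132.6, 60.9]
ee_rot: [179.9, 0.5, 1.1]
force: [-0.2, 0.6, -0.2]
gripper_width: 0.5
```

```bash
python3 look.py e
```

```text
{'time_s': np.float64(5.58), 'ee_pos': array([516.23, 132.56,  60.93]), 'ee_rot': array([179.86,   0.47,   1.06]), 'force': array([-0.22,  0.61, -0.25]), 'gripper_width': np.float64(0.49), 'qpos': array([ 1.3190e+01,  2.3170e+01,  1.0691e+02, -4.0000e-02,  5.0410e+01,
        1.0216e+02])}
tcp local [-60.9   0.7  26.9]
```

View pics/e_s.png

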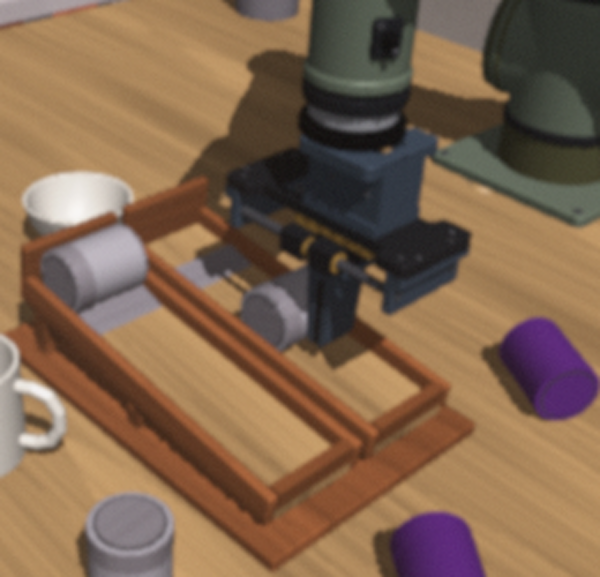

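View pics/e_t.png

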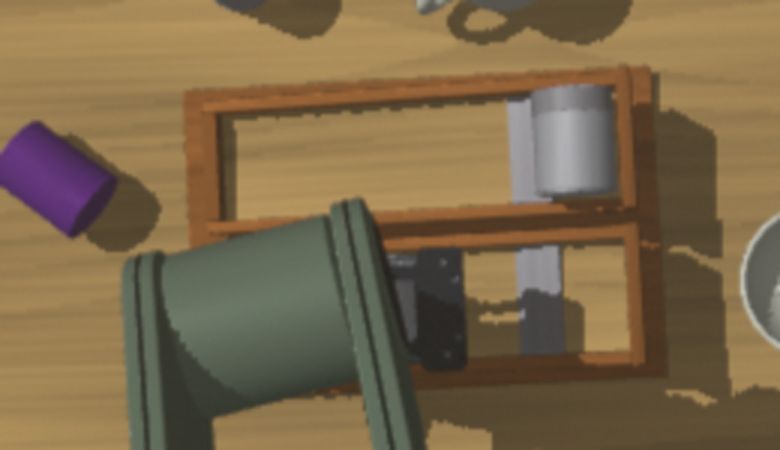

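Call:
arm_command --pt "1 0 0.008 -0.001 0" --pt "1 0 0.016 -0.002 0" --pt "1 0 0.024 -0.003 0" --pt "1 0 0.032 -0.004 0" --pt "1 0 0.04 -0.005 0" --pt "1 0 0.048 -0.006 0" --pt "1 0 0.056 -0.007 0" --pt "1 0 0.064 -0.008 0"

```text
time_s: 6.35
ee_pos: [516.8, 99.8, 65.0]
ee_rot: [179.8, 0.5, 1.0]
force: [0.3, 1.3, -0.0]
gripper_width: 0.7
```

Call:
arm_command --pt "1 0 0.008 -0.001 0" --pt "1 0 0.016 -0.002 0" --pt "1 0 0.024 -0.003 0" --pt "1 0 0.032 -0.004 0" --pt "1 0 0.04 -0.005 0" --pt "1 0 0.048 -0.006 0" --pt "1 0 0.056 -0.007 0" --pt "1 0 0.064 -0.008 0"

```text
time_s: 7.02
ee_pos: [517.3, 67.4, 69.2]
ee_rot: [179.8, 0.5, 1.0]
force: [-1.0, 1.0, 1.0]
gripper_width: 0.7
```

```bash
python3 look.py f
```

```text
{'time_s': np.float64(7.02), 'ee_pos': array([517.34,  67.44,  69.18]), 'ee_rot': array([179.84,   0.49,   1.02]), 'force': array([-0.98,  1.04,  1.02]), 'gripper_width': np.float64(0.66), 'qpos': array([  6.24,  21.74, 107.85,  -0.15,  50.91,  95.31])}
tcp local [ 4.7  0.6 27.3]
```

View pics/f_s.png

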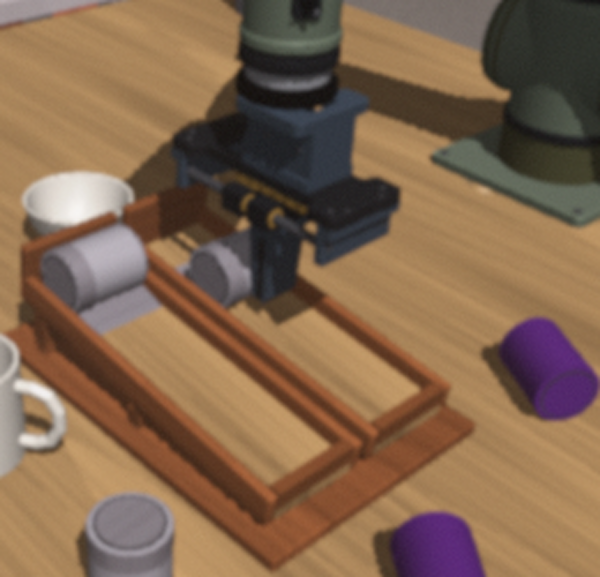

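Call:
arm_command --pt "1 0 0.008 -0.001 0" --pt "1 0 0.016 -0.002 0" --pt "1 0 0.024 -0.003 0" --pt "1 0 0.032 -0.004 0" --pt "1 0 0.04 -0.005 0" --pt "1 0 0.048 -0.006 0" --pt "1 0 0.056 -0.007 0" --pt "1 0 0.064 -0.008 0"

```text
time_s: 7.78
ee_pos: [518.0, 34.9, 73.4]
ee_rot: [179.8, 0.5, 1.0]
force: [-0.0, 2.1, 1.5]
gripper_width: 0.1
```

Call:
arm_command --pt "1 0 0.008 -0.001 0" --pt "1 0 0.016 -0.002 0" --pt "1 0 0.024 -0.003 0" --pt "1 0 0.032 -0.004 0" --pt "1 0 0.038 -0.005 0"

```text
time_s: 8.2
ee_pos: [518.2, 15.0, 75.9]
ee_rot: [179.8, 0.5, 1.0]
force: [1.2, 0.2, 0.1]
gripper_width: 0.3
```

```bash
python3 look.py g
```

```text
{'time_s': np.float64(8.2), 'ee_pos': array([518.2 ,  14.98,  75.86]), 'ee_rot': array([179.78,   0.5 ,   1.01]), 'force': array([1.2 , 0.18, 0.13]), 'gripper_width': np.float64(0.32), 'qpos': array([  0.53,  21.02, 107.83,  -0.29,  51.65,  89.7 ])}
tcp local [57.6  0.4 27.7]
```

View pics/g_s.png

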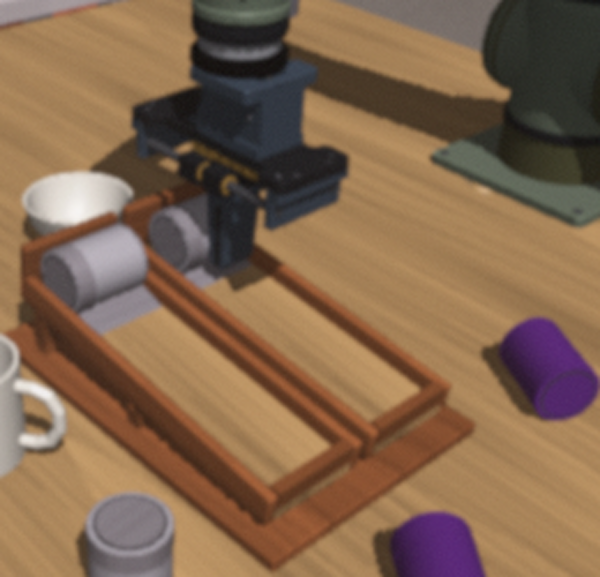

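View pics/g_t.png

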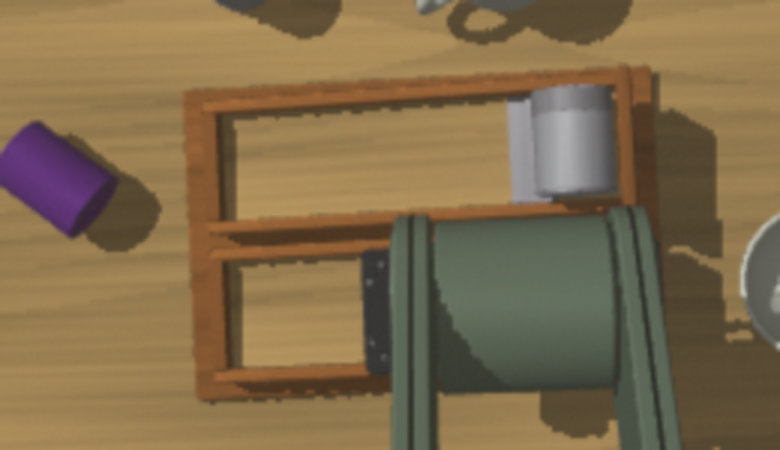

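Call:
arm_command --pt "1 0 0.006 -0.0005 0" --pt "1 0 0.012 -0.001 0" --pt "1 0 0.017 -0.002 0" --pt "1 0 0.021 -0.0025 0"

```text
time_s: 8.63
ee_pos: [518.4, 4.2, 77.2]
ee_rot: [179.8, 0.5, 1.0]
force: [0.4, 0.7, -0.8]
gripper_width: 0.4
```

```bash
python3 look.py i
```

```text
{'time_s': np.float64(8.63), 'ee_pos': array([518.42,   4.16,  77.17]), 'ee_rot': array([179.78,   0.5 ,   0.97]), 'force': array([ 0.39,  0.68, -0.85]), 'gripper_width': np.float64(0.36), 'qpos': array([ -0.66,  20.93, 107.74,  -0.3 ,  51.82,  88.56])}
tcp local [68.5  0.4 27.7]
```

View pics/i_s.png

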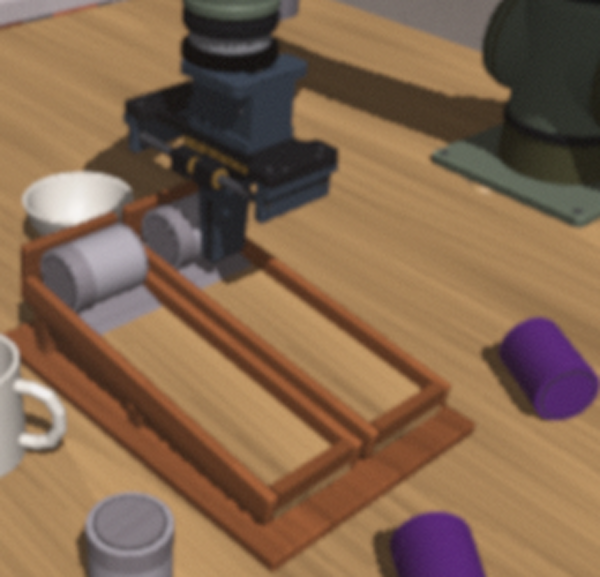

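Call:
arm_command --pt "1 0 0.003 0 0" --pt "1 0 0.005 0 0" --pt "1 0 0.007 -0.0005 0" --pt "1 0 0.007 -0.0005 0"

```text
time_s: 9.07
ee_pos: [518.6, 0.6, 77.5]
ee_rot: [179.8, 0.5, 0.9]
force: [-0.6, 0.8, 0.3]
gripper_width: 0.8
```

Call:
arm_command --pt "1 0 0.003 0 0" --pt "1 0 0.005 0 0" --pt "1 0 0.005 0 0"

```text
time_s: 9.32
ee_pos: [518.6, -0.8, 77.6]
ee_rot: [179.9, 0.5, 0.9]
force: [0.4, 6.3, 0.6]
gripper_width: 0.7
```

```bash
python3 look.py j
```

```text
{'time_s': np.float64(9.32), 'ee_pos': array([518.56,  -0.78,  77.59]), 'ee_rot': array([179.92,   0.48,   0.89]), 'force': array([0.39, 6.3 , 0.64]), 'gripper_width': np.float64(0.73), 'qpos': array([ -1.29,  20.9 , 107.71,  -0.13,  51.87,  87.9 ])}
tcp local [73.5  0.5 27.5]
```

View pics/j_s.png

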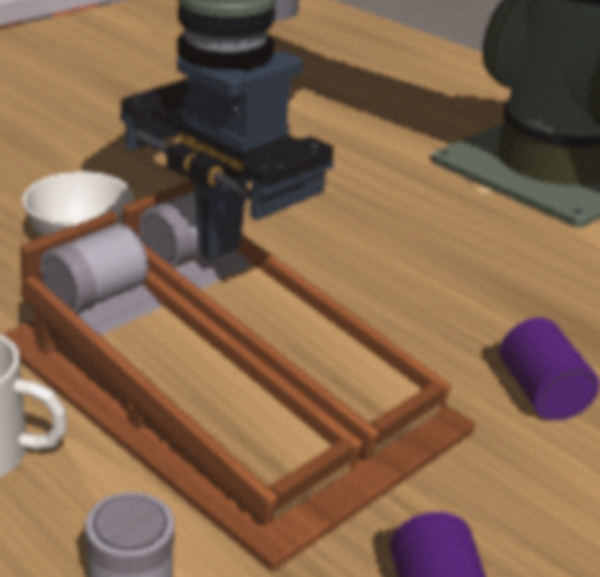

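Call:
arm_command --pt "1 0 -0.004 0 0" --pt "1 0 -0.01 0 0" --pt "1 0 -0.02 0 0" --pt "1 0 -0.04 0 0" --pt "1 0 -0.07 0 0" --pt "1 0 -0.1 0 0" --pt "1 0 -0.12 -0.01 0" --pt "1 0 -0.12 -0.06 0"

```text
time_s: 10.08
ee_pos: [514.9, 61.1, 104.7]
ee_rot: [179.9, 1.0, 1.0]
force: [0.2, -0.2, -0.4]
gripper_width: 1.0
```

Call:
arm_command --pt "1 0 -0.02 -0.08 0" --pt "1 0 -0.1 -0.15 0" --pt "1 0 -0.2 -0.2 0" --pt "1 0 -0.3 -0.25 0" --pt "1 0 -0.4 -0.3 0" --pt "1 0 -0.4 -0.3 0" --pt "1 0 -0.4 -0.3 0" --pt "1 0 -0.4 -0.3 0"

```text
time_s: 10.75
ee_pos: [514.1, 264.8, 256.2]
ee_rot: [-180.0, 0.8, 1.3]
force: [0.9, -0.1, -0.3]
gripper_width: 0.2
```

```bash
python3 look.py k
```

```text
{'time_s': np.float64(10.75), 'ee_pos': array([514.14, 264.78, 256.23]), 'ee_rot': array([-179.99,    0.75,    1.28]), 'force': array([ 0.94, -0.11, -0.25]), 'gripper_width': np.float64(0.22), 'qpos': array([ 25.92,  17.68,  84.45,   0.33,  78.55, 114.57])}
tcp local [-168.8    1.1  236.7]
```

View pics/k_s.png

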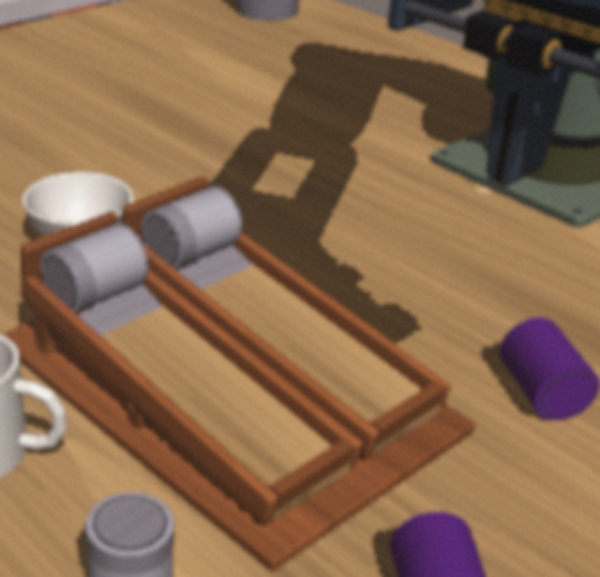

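View pics/k_t.png

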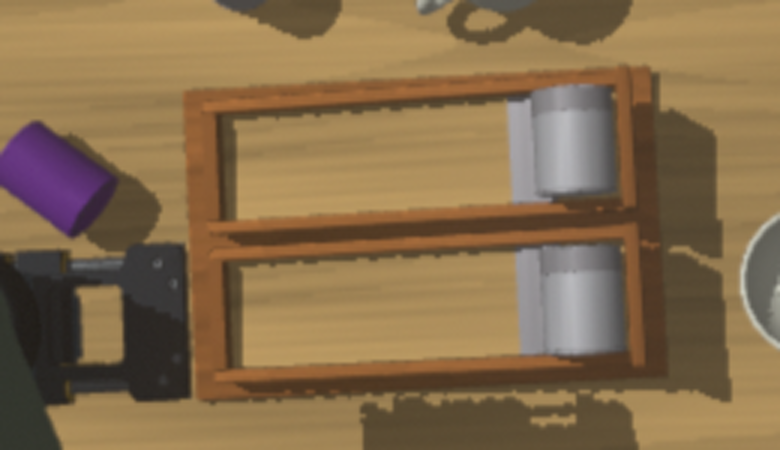

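The tin now lies between ridge and end board (top crop about (582,300)), just like the parked tin at (572,140). The hand is clear of everything.

Call:
arm_command --pt "1 0 0 0 0" --pt "1 0 0 0 0" --pt "1 0 0 0 0"

```text
time_s: 11.1
ee_pos: [513.1, 259.5, 253.1]
ee_rot: [179.7, 1.1, 1.0]
force: [0.1, -0.2, -0.7]
gripper_width: 0.3
```

```bash
python3 -c "
from workcell import env
print(env.job_done(), env.state()['time_s'])"
```

```text
the job is handed in; nothing more can be done
the job is handed in; nothing more can be done
```

The tin now lies between the ridge and the end board, beside the parked tin. I pushed it there with closed fingertips at about 45–50 mm/s, up the gutter and over the ridge. I kept on until it pressed lightly on the end board, where the push force read 6.3 N. Then I backed off and raised the hand clear. I handed the job in at about 11 s.

- **Last pictures:** both camera views after the hand was clear showed the tin level with the parked tin. The parked tin and the bowl looked unmoved, as did what was in view of the mug, the standing tin and the purple look-alikes.
- **Less certain:** the overlay of my position estimate disagreed with the pictures by 1–3 pixels in places. Over the crest the tin may have rolled a few millimetres ahead of the fingers as it dropped in, before I pushed it on to the board.
- **Not checked:** I took no picture after the hand-in.

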